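# Unscrew the square pickle jar in its bracing block

## Task

Set the closed square ceramic jar gently down into the square recess of the wooden block, all the way to the bottom, so that the block keeps it from turning. Then unscrew its tight steel lid anticlockwise, stop turning as soon as the threads let go, and lift the lid straight up. Finish still holding the lid level and steady about two centimetres above the middle of the jar's mouth, with the jar standing in the block; leave everything else where it is.

Things in the scene. Friction and masses are not known exactly. Their poses are not given: they have to be found in the camera images.
- jar: Loose square jar of white glazed ceramic, 0.34 to 0.59 kg. Body 62 x 62 mm, 85 mm high, flat shoulder; above it a round threaded neck (47 mm over the threads) up to 110 mm and a sprung rubber seal, top at 113 mm closed, 116 mm open. Origin: centre of its underside, z up, x and y square to its sides. Starts upright on the work surface, lid on.
- jar_center (a point): The middle of the jar's square body, 42.5 mm above the jar's underside; axes as the jar's.
- lid: Steel screw lid on the jar, 70 g: a round fluted grip disc, 56 mm in diameter, 14 mm high; below it a skirt, 54 mm in diameter, 15 mm high, goes over the neck. Origin: centre of the skirt's lower edge, 98 mm above the jar's underside when closed; top at 127 mm. z up; closed, its x axis lies along the jar's x. The closed jar can be lifted and carried by its lid.
- lid_grip (a point): Centre of the lid's grip disc, 120 mm above the jar's underside when closed, 7 mm below the lid's top; axes as the lid's. Unscrews anticlockwise seen from above: rises 2 mm in about 60 degrees relative to the jar, then three lugs come free and it lifts off; unraised, the lugs meet the next stops at about 95 degrees. Tight: it slips in a light grip (10 N); hold it with 30 N or more.
- block: Plain wooden bracing block fixed to the work surface, 110 x 110 mm and 35 mm high, with one square recess in its top: 67 x 67 mm, 25 mm deep, its mouth chamfered by 4 mm, sides parallel to the block's. Origin: centre of its underside, z up, x and y square to its sides. The jar goes in at any of the four quarter turns with 2.5 mm of play on each side.
- recess_floor (a point): Centre of the recess's floor, 10 mm above the work surface, where the middle of the jar's underside comes to stand; axes as the block's. In the recess the jar first turns a few degrees with the lid until its play is taken up, so the hand has to turn about 75 to 85 degrees to free the lid.
- katori: Bystander: one small round steel bowl between the jar and the block, 70 mm in diameter, 34 mm high. Origin: centre of its underside.
- grater: Bystander: flat round white ceramic ginger grater with small teeth and a tab handle, 92 mm in diameter, 137 mm long with the tab, 13 mm high. Origin: centre of the dish's underside.
- squeezer: Bystander: yellow plastic lemon squeezer, a dish 88 mm in diameter with a ribbed cone, 48 mm high, and a tab handle. Origin: centre of its underside.
- spoon_rest: Bystander: dark wooden spoon rest with a spoon in it, 200 x 85 mm, 24 mm high. Origin: centre of its underside.
- spice_jar: Bystander: small round amber glass jar, 54 mm in diameter, 90 mm high. Origin: centre of its underside.
Mind the look-alikes: they are no part of the job. What is shaped like the lid but purple or turquoise is not meant. Of the things that look like the block, take the one that is nearest to the robot's base at the start.

How it is judged:
On the way, in this order (a step that is already met when the one before it is completed fails the run):
1. the closed jar stands on the bottom of the block's recess (z of jar in the frame of block below 0.0145 m and horizontal distance between jar_center and recess_floor below 0.007 m and angle between jar's own z axis and vertical below 0.06 rad and z of lid_grip in the frame of jar below 0.124 m and angle between the x axis of lid and the x axis of jar, either way round below 0.35 rad), for 0.2 s.
2. with the jar in the recess, the lid has been turned until its threads let go (z of jar in the frame of block below 0.0145 m and horizontal distance between jar_center and recess_floor below 0.007 m and angle between jar's own z axis and vertical below 0.06 rad and angle between the x axis of lid and the y axis of jar, either way round below 0.72 rad and z of lid_grip in the frame of jar below 0.15 m), for 0.1 s.
At the end, for the whole second after the job is handed in: Jar upright (3 deg) on the recess floor. The fingers hold the lid, clear of all else and at rest, 18 to 65 mm higher above the jar than when closed, within 15 mm of the jar's axis, level within 10 deg, turned 49 to 131 deg from closed relative to the jar (z of jar in the frame of block below 0.0145 m and horizontal distance between jar_center and recess_floor below 0.007 m and angle between jar's own z axis and vertical below 0.06 rad and angle between the x axis of lid and the y axis of jar, either way round below 0.72 rad and z of lid_grip in the frame of jar between 0.1385 and 0.185 m and horizontal distance between lid_grip and jar_center below 0.015 m and angle between lid's own z axis and vertical below 0.17 rad and contact force between the fingers and lid above 2 N and contact force between lid and jar below 0.2 N and contact force between lid and block below 0.2 N and linear speed of each of lid, jar below 0.03 m/s); the arm keeps its last pose, push and grip.
It fails at once if a bystander is moved by more than 20 mm (distance of any of katori, grater, squeezer, spoon_rest, spice_jar from where it was at the start of the episode above 0.02 m).
It fails at once if the jar tips over by more than 30 degrees (angle between jar's own z axis and vertical above 0.52 rad).
It fails at once if the jar is dropped or rammed into the block (more than 90 N) (contact force between jar and block above 90 N).
It also fails if it takes over 50 s, if anything falls off the work surface, if the arm or the gripper's body presses on something with over 40 N, if the wrist force passes 120 N, or if a joint passes its speed limit or range.

## Robot

A 7-joint arm with a two-finger parallel gripper is mounted at the origin on the work surface. World frame = base frame: x ahead of the robot, y to its left, z up, the work surface at z = 0. Lengths are in m, angles in rad, forces in N, time in s.
With the tool pointing down it reaches from about 0.425 to 0.95 m from the base axis. Payload 4.7 kg.
Tool frame: the origin (TCP) lies midway between the tips of the shut fingers; the grasp point (between the pads) lies r.tcp_to_grasp behind it (r.tcp_to_grasp is the distance from the TCP to the grasp point, in m); z points along the fingers, x is the direction in which the jaws open and shut, and the axes are right-handed (so a half turn about z gives the same grasp; the last joint's range is limited). The gripper opens to 87 mm and grips with 3 to 60 N. Pads are 19 mm wide; open, the fingers measure 117 mm over their backs; the gripper's body (75 mm by 190 mm) begins 51 mm behind the grasp point.
Start: joints at [1.1, 0.469, -0.049, 1.532, 0.024, 1.141, -0.082], TCP at [0.289, -0.61, 0.223] pointing down, gripper open.
Joint ranges: [-2.59, 2.59], [-0.33, 1.99], [-1.39, 1.29], [0.1, 2.45], [-1.04, 4.18], [0.21, 1.99], [-2.66, 2.66]. Speed limits (rad/s): [2.57, 2.57, 3.14, 3.14, 3.14, 3.14, 3.14].

## Interface

Orientations are given as a unit quaternion [x, y, z, w].
In Python, from cell import r gives the robot as it stands.
- The arm moves only by the tool step_arm, never from a script. Its argument "plan" is a list of rows, each a list of 3 entries, a list of its own where there are three numbers: the shift along the tool's x, y, z each as a share of 1 m, from -1 to 1, then the turn, a rotation vector about the tool's x, y, z each as a share of 180 degrees, from -1 to 1, then the finger opening in mm, from 0 to 87. In form: [[[tx, ty, tz], [ax, ay, az], gripper], ...]. A call has 1 to 5 rows; each row is the pose to reach, as a shift and turn from the pose commanded when the call began, along the tool's axes at that moment, turning the shorter way round; what a row does not reach only later rows make up. A row lasts 1/10 s, in which the tool goes at most 50 mm and 8.59 degrees, less where a joint would pass 70% of its speed; a pose out of reach is approached as far as the arm can. A call with a number of a shift or a turn outside -1 to 1 is refused whole. A call with a gripper value outside its range is refused whole. The fingers move at their own pace and stop on an object; the grip force is fixed at half the most. Time passes only in rows, so rows that repeat a pose let the fingers close. It gives the time, the measured TCP pose, the force and the opening at its end, in the units of the state.
- r.sense(): the state, without advancing time (a new reading comes with each control period).
- r.snapshot(name): name is "side" or "top"; returns the picture (384x512x3 uint8, red, green, blue); there is no depth.
- r.get_calibration(name): a dict with "K" (3x3 intrinsics, pixels), "position" and "rotation" of the camera in the world. Camera axes: x right, y up, looking along -z (the intrinsics and any distortion apply to the point x, -y, -z); pixel columns grow to the right and rows downward; lengths in m; the calibration is good to about 2 mm. A picture is of the moment at which its call begins. get_calibration takes no time and is no camera call.
- r.finish_job(): hands the job in, once; it reports no verdict.
Trained networks look in the newest picture that a camera, given by its name, has taken for a name from the list of things; names that differ only in an ending like _2 or _b are one class to them, and where a whole thing is asked for, a point or a joint stands for the part that bears it (a point fixed in the world has none). Each returns a list of dicts, best first, with "score" (0 to 1); they miss things now and then, are a little off and sometimes report something else, mostly with a low value. They report only what shows in the picture. A call takes as long as a camera call. They do not tell look-alikes from the thing itself.
- r.boxes_of(camera, thing): "extent" ([left, top, width, height] in pixels, round what is visible of it).
- r.masks_of(camera, thing): "mask" (384x512 bool, what is visible of it) and "extent" ([left, top, width, height] in pixels, round what is visible of it).
- r.place_of(camera, thing): "centre" ([column, row] in pixels: a listed point, or the origin of a listed thing).
The state is a dict: "time_s": time; "qpos": joint angles; "qvel": joint speeds; "tau": joint torques, N m; "tcp_pos": TCP position; "ee_rot": TCP orientation; "ft_force": force on the tool from outside, world axes, zero at the start; "moment": the same for the moment, N m; "width": opening from 0.0 (shut) to 1.0 (fully open).
Only numpy, scipy, OpenCV 4.12 (cv2) and the standard library are available. Lean on these libraries where they do the work, as an engineer would, in place of code of your own. Each camera call takes 0.05 s, during which the arm holds its last target.

## Working session

There is one attempt and no reset: what is moved stays moved. The work goes in short steps, Python scripts to look and compute and a tool call to move; the robot and the scene stay as the last step left them, time stands still between calls to the robot, and variables do not carry over. Pictures are saved under pics/ and viewed, and the job is handed in when it is done.

Besides the shell and the picture viewer there is one more tool, called as name([rows], argument=value, ...), one row to a line, values as JSON. step_arm: Moves the arm, as the interface text tells. Shift numbers are shares of 1 m and turn numbers shares of 180 degrees, none past 1 either way. Its arguments: {"type":"object","properties":{"plan":{"type":"array","items":{"type":"array"}}},"required":["plan"]}

```bash
mkdir -p pics; ls; python3 - <<'E'
from cell import r
import cv2,numpy as np
s=r.sense();print({k:np.round(v,4).tolist() for k,v in s.items()}, r.tcp_to_grasp)
for c in("side","top"):
    im=r.snapshot(c);cv2.imwrite(f"pics/{c}0.png",cv2.resize(im[:,:,::-1],(800,600)))
    k=r.get_calibration(c);print(c,{a:np.round(b,4).tolist() for a,b in k.items()})
    for t in("jar","lid","block","katori","grater","squeezer","spoon_rest","spice_jar"):
        print(t,[(round(d['score'],2),np.round(d['extent']).tolist()) for d in r.boxes_of(c,t)])
    for t in("jar_center","lid_grip","recess_floor"):
        print(t,[(round(d['score'],2),np.round(d['centre'],1).tolist()) for d in r.place_of(c,t)])
print(r.sense()['time_s'])
E
```

```text
pics
{'time_s': 0.0, 'qpos': [1.1001, 0.4694, -0.0486, 1.5337, 0.0241, 1.141, -0.0823], 'qvel': [0.001, -0.0013, -0.0006, -0.0001, 0.001, -0.0011, -0.0011], 'tau': [-0.0001, -50.7977, -0.0807, -23.6152, -0.0613, 0.038, 0.0002], 'tcp_pos': [0.2884, -0.6096, 0.2215], 'ee_rot': [0.8449, -0.535, -0.0009, -0.0005], 'ft_force': [0.5217, -0.3834, 0.0616], 'moment': [-0.0241, -0.0471, -0.0431], 'width': 1.0006} 0.0187
side {'K': [[348.7647, 0.0, 260.3993], [0.0, 348.7647, 188.6099], [0.0, 0.0, 1.0]], 'position': [-0.1296, 0.8807, 0.6897], 'rotation': [-0.1624, 0.4805, 0.8109, -0.292]}
jar [(0.87, [297.0, 170.0, 23.0, 21.0])]
lid [(0.72, [291.0, 195.0, 15.0, 7.0]), (0.51, [301.0, 159.0, 18.0, 13.0]), (0.46, [277.0, 175.0, 13.0, 17.0]), (0.19, [256.0, 197.0, 18.0, 14.0])]
block [(0.89, [222.0, 209.0, 31.0, 26.0]), (0.62, [128.0, 237.0, 46.0, 32.0])]
katori [(0.59, [255.0, 195.0, 17.0, 13.0]), (0.48, [220.0, 206.0, 34.0, 32.0])]
grater [(0.67, [200.0, 191.0, 25.0, 21.0])]
squeezer [(0.75, [238.0, 169.0, 28.0, 16.0])]
spoon_rest [(0.85, [172.0, 266.0, 75.0, 61.0])]
spice_jar [(0.42, [296.0, 170.
[... 512 characters left out ...]
22.0]), (0.59, [322.0, 161.0, 20.0, 23.0])]
block [(0.86, [188.0, 169.0, 52.0, 53.0]), (0.81, [89.0, 143.0, 58.0, 46.0]), (0.58, [329.0, 187.0, 24.0, 30.0])]
katori [(0.71, [251.0, 182.0, 24.0, 19.0]), (0.63, [102.0, 213.0, 36.0, 75.0])]
grater [(0.92, [215.0, 115.0, 30.0, 41.0]), (0.57, [328.0, 188.0, 23.0, 29.0]), (0.22, [414.0, 228.0, 29.0, 18.0])]
squeezer [(0.61, [295.0, 117.0, 25.0, 40.0])]
spoon_rest [(0.86, [100.0, 214.0, 37.0, 76.0])]
spice_jar [(0.75, [415.0, 226.0, 25.0, 19.0])]
jar_center [(0.66, [343.5, 204.7])]
lid_grip [(0.87, [330.7, 168.0]), (0.81, [348.3, 198.0]), (0.51, [302.5, 214.6]), (0.31, [210.5, 192.5])]
recess_floor [(0.8, [119.9, 167.1]), (0.7, [209.7, 192.3])]
1.2
```

View pics/side0.png

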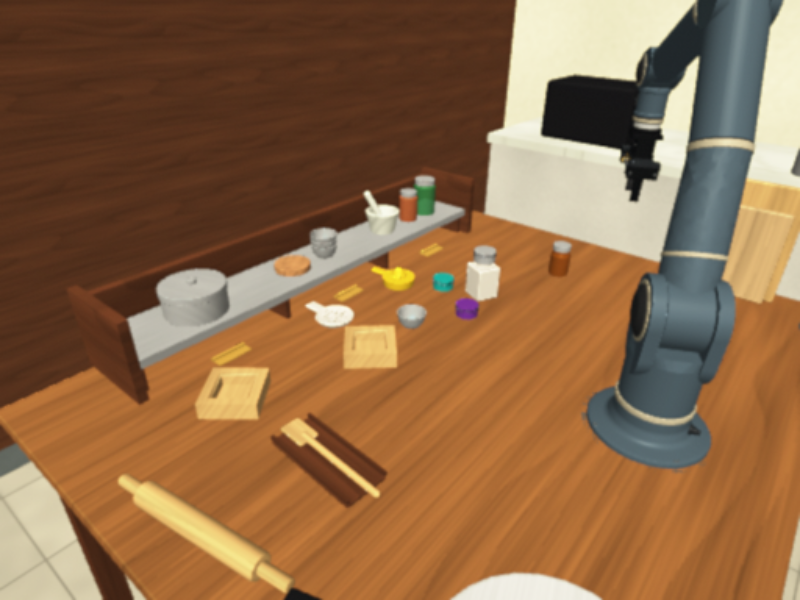

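View pics/top0.png

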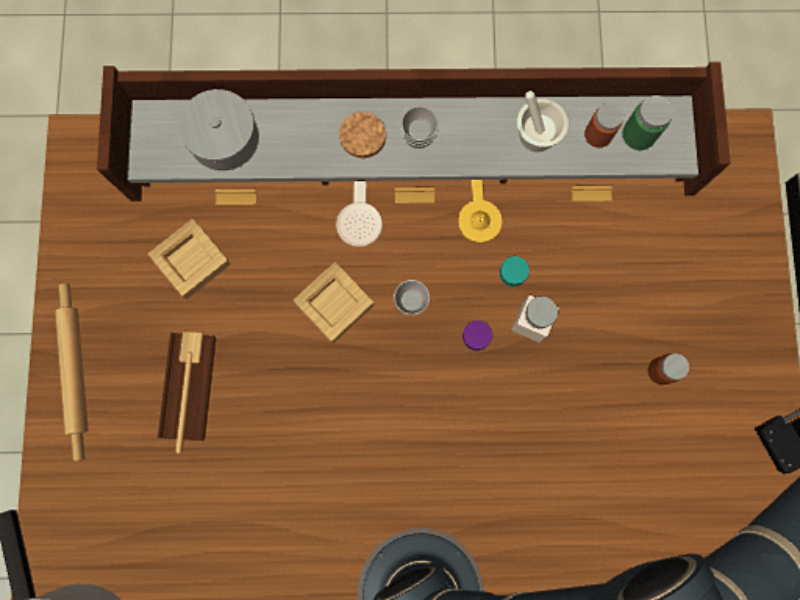

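The side view shows the jar at about (483,275) and the nearer block at (370,345), in the 800-px picture. In the top view the jar's lid is at (541,311) and the blocks are at (333,302) and (188,258). Next I measure precise geometry from zoomed crops.

```bash
cat > h.py <<'E'
import numpy as np,cv2
from scipy.spatial.transform import Rotation as R
from cell import r
def cam(c):
    k=r.get_calibration(c);rot=np.array(k["rotation"],float)
    Rm=R.from_quat(rot).as_matrix() if rot.size==4 else rot
    return np.array(k["K"]),np.array(k["position"]),Rm
def ray(c,uv):
    K,p,Rm=cam(c);d=np.linalg.inv(K)@[uv[0],uv[1],1.];return p,Rm@(d*[1,-1,-1])
def onz(c,uv,z):
    p,d=ray(c,uv);return p+d*(z-p[2])/d[2]
def proj(c,X):
    K,p,Rm=cam(c);X=np.atleast_2d(X);q=((X-p)@Rm)*[1,-1,-1];q=q@K.T;return q[:,:2]/q[:,2:]
def tri(a,b):
    p,d=ray("top",a);q,e=ray("side",b);A=np.c_[d,-e];t=np.linalg.lstsq(A,q-p,rcond=None)[0]
    x,y=p+d*t[0],q+e*t[1];return (x+y)/2,np.linalg.norm(x-y)
E
python3 - <<'E'
from h import *
for n,a,b in(("recess",(209.7,192.3),(236.2,223)),("recess2",(119.9,167.1),(148.4,249.9)),("lid",(348.3,198),(308.3,161.5)),("jarc",(343.5,204.7),(304.8,177.5))):
    x,e=tri(a,b);print(n,x.round(4),round(e,4))
print(onz("top",(348.3,198),.12),onz("top",(343.5,204.7),.0425),onz("top",(209.7,192.3),.01))
im=r.snapshot("top");cv2.imwrite("pics/raw.png",im[:,:,::-1])
a=im[155:235,180:260,::-1];b=im[170:230,315:375,::-1]
cv2.imwrite("pics/c0.png",np.hstack([cv2.resize(a,(400,400),interpolation=cv2.INTER_NEAREST),cv2.resize(b,(400,400),interpolation=cv2.INTER_NEAREST)]))
for t in("block","jar","lid"):
  for d in r.masks_of("top",t):
    m=d["mask"].astype(np.uint8);print(t,round(d['score'],2),d['extent'],m.sum(),cv2.minAreaRect(cv2.findNonZero(m)))
E
```

```text
recess [0.5446 0.169  0.0133] 0.0108
recess2 [0.6313 0.4472 0.0221] 0.0052
lid [ 0.5103 -0.2313  0.1125] 0.0047
jarc [ 0.5087 -0.2258  0.0423] 0.0182
[ 0.50685659 -0.23098801  0.12      ] [ 0.50065942 -0.23004988  0.0425    ] [0.54984483 0.17238536 0.01      ]
block 0.81 [187.1, 169.3, 51.0, 49.7] 1367 ((213.47268676757812, 192.79214477539062), (38.25856018066406, 36.845184326171875), 46.97493362426758)
block 0.76 [93.7, 141.2, 54.5, 48.4] 1445 ((121.07318115234375, 165.3414764404297), (39.35578918457031, 38.10639953613281), 51.34019470214844)
jar 0.61 [325.3, 187.9, 27.1, 29.8] 236 ((338.0345153808594, 206.5862274169922), (26.48219108581543, 19.81660270690918), 54.1623420715332)
lid 0.83 [335.7, 190.8, 19.2, 19.4] 322 ((345.5, 199.5), (19.0, 19.0), 90.0)
lid 0.69 [320.1, 162.4, 21.7, 21.6] 271 ((328.95001220703125, 172.65000915527344), (17.39252471923828, 18.34120750427246), 18.43494987487793)
lid 0.63 [298.9, 202.4, 15.7, 22.6] 263 ((305.4000244140625, 214.2000274658203), (16.994115829467773, 17.88854217529297), 26.56505012512207)
```

View pics/c0.png

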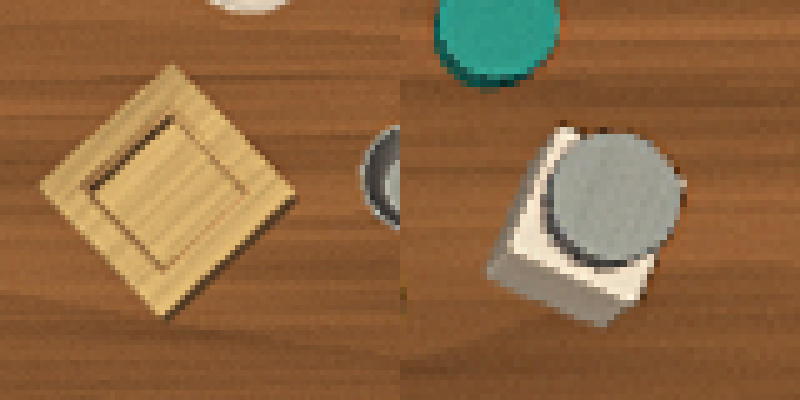

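```bash
cat >> h.py <<'E'
from scipy.optimize import minimize
S=8
def fillhull(c,parts,shape=(384,512)):
    m=np.zeros((shape[0]*S//4*1,shape[1]*S//4),np.uint8)
    return m
def sil(c,parts,win):
    x0,y0,x1,y1=win;m=np.zeros(((y1-y0)*S,(x1-x0)*S),np.uint8)
    for P in parts:
        q=(proj(c,P)+0.5-[x0,y0])*S-0.5   # pixel centres at integers
        h=cv2.convexHull(q.astype(np.float32)).reshape(-1,2)
        cv2.fillPoly(m,[np.round(h*16).astype(np.int32)],1,shift=4)
    return cv2.resize(m.astype(np.float32),(x1-x0,y1-y0),interpolation=cv2.INTER_AREA)
def box(x,y,th,w,z0,z1):
    c,s=np.cos(th),np.sin(th);a=np.array([[-1,-1],[1,-1],[1,1],[-1,1]])*w/2
    b=a@np.array([[c,s],[-s,c]])+[x,y];return np.vstack([np.c_[b,np.full(4,z)] for z in(z0,z1)])
def cyl(x,y,rad,z0,z1):
    t=np.linspace(0,2*np.pi,48,endpoint=False);b=np.c_[x+rad*np.cos(t),y+rad*np.sin(t)]
    return np.vstack([np.c_[b,np.full(48,z)] for z in(z0,z1)])
def jarparts(x,y,th,z=0,lz=0): return [box(x,y,th,.062,z,z+.085),cyl(x,y,.028,z+.113+lz,z+.127+lz),cyl(x,y,.027,z+.098+lz,z+.113+lz),cyl(x,y,.0235,z+.085,z+.110)]
def blockparts(x,y,th): return [box(x,y,th,.11,0,.035)]
def fit(views,parts,x0):
    f=lambda v:sum(np.abs(sil(c,parts(*v[:2],v[2]),w)-m).sum() for c,w,m in views)
    best=None
    for k in range(3):
        s=np.array(x0 if best is None else best.x)
        sim=[s]+[s+d for d in np.diag([.006,.006,.1])*(1 if k%2==0 else -1)]
        best=minimize(f,s,method="Nelder-Mead",options=dict(initial_simplex=sim,xatol=1e-5,fatol=.01))
    return best.x,best.fun
E
python3 - <<'E'
from h import *
T=r.snapshot("top").astype(int);Sd=r.snapshot("side").astype(int)
def sat(I):return I.max(2)-I.min(2)
def cut(m,w):return m[w[1]:w[3],w[0]:w[2]].astype(np.float32)
out=[]
views={}
# block: bright yellow wood : G high
wt=(182,160,246,226);ws=(212,200,262,242)
mb=[(c,w,cut((I[...,1]>115)&(I[...,0]>130),w)) for c,I,w in(("top",T,wt),("side",Sd,ws))]
wj=(320,180,362,225);wsj=(294,152,324,196)
mj=[(c,w,cut(sat(I)<45,w)) for c,I,w in(("top",T,wj),("side",Sd,wsj))]
for n,m,P,x0 in(("block",mb,blockparts,(.55,.172,.75)),("jar",mj,jarparts,(.505,-.23,.4))):
    for v in([m[0]],[m[1]],m): 
        x,f=fit(v,P,x0);print(n,x.round(4),round(np.degrees(x[2])%90,1),round(f,1))
    x,f=fit(m,P,x0)
    for c,w,mm in m:
        I=(T if c=="top" else Sd)[w[1]:w[3],w[0]:w[2]].astype(np.uint8)
        o=sil(c,P(*x),w)
        out.append(np.hstack([cv2.resize(a.astype(np.uint8),(250,250),interpolation=0) for a in(I,np.dstack([mm*255]*3),np.dstack([mm*255,o*255,o*0]))]))
cv2.imwrite("pics/fit.png",cv2.resize(np.vstack([np.hstack(out[:2]),np.hstack(out[2:])])[:,:,::-1],(800,267)))
E
```

```text
block [0.5468 0.1618 0.7469] 42.8 132.7
block [0.5397 0.1668 0.7739] 44.3 384.9
block [0.5464 0.1615 0.7381] 42.3 534.2Traceback (most recent call last):
  File "<stdin>", line 14, in <module>
  File "h.py", line 43, in fit
    best=minimize(f,s,method="Nelder-Mead",options=dict(initial_simplex=sim,xatol=1e-5,fatol=.01))
    res = _minimize_neldermead(fun, x0, args, callback, bounds=bounds,
                               **options)
    fxcc = func(xcc)
    fx = function(np.copy(x), *(wrapper_args + args))
  File "h.py", line 38, in <lambda>
    f=lambda v:sum(np.abs(sil(c,parts(*v[:2],v[2]),w)-m).sum() for c,w,m in views)
               ~~~^^^^^^^^^^^^^^^^^^^^^^^^^^^^^^^^^^^^^^^^^^^^^^^^^^^^^^^^^^^^^^^^
  File "h.py", line 38, in <genexpr>
    f=lambda v:sum(np.abs(sil(c,parts(*v[:2],v[2]),w)-m).sum() for c,w,m in views)
                          ~~~^^^^^^^^^^^^^^^^^^^^^^^^
  File "h.py", line 25, in sil
    q=(proj(c,P)+0.5-[x0,y0])*S-0.5   # pixel centres at integers
       ~~~~^^^^^
  File "h.py", line 13, in proj
    K,p,Rm=cam(c);X=np.atleast_2d(X);q=((X-p)@Rm)*[1,-1,-1];q=q@K.T;return q[:,:2]/q[:,2:]
           ~~~^^^
  File "h.py", line 5, in cam
    k=r.get_calibration(c);rot=np.array(k["rotation"],float)
ValueError: time passes only in moves, steps and waits
```

```bash
python3 - <<'E'
s=open('h.py').read()
s=s.replace('def cam(c):\n','import functools\n@functools.lru_cache(None)\ndef cam(c):\n')
open('h.py','w').write(s)
from h import *
np.savez("im0.npz",top=r.snapshot("top"),side=r.snapshot("side"))
d=np.load("im0.npz")
for n,p in(("top",[(213,190),(214,172),(232,193),(190,192),(200,225),(240,170),(345,199),(333,217),(341,214),(325,205)]),("side",[(237,222),(237,231),(225,215),(215,215),(308,178),(309,160),(320,170)])):
    for u,v in p: print(n,u,v,d[n][v,u])
print(r.sense()['time_s'])
E
```

```text
top 213 190 [200 162  99]
top 214 172 [194 157  97]
top 232 193 [197 160 100]
top 190 192 [203 167 103]
top 200 225 [139  88  47]
top 240 170 [123  78  45]
top 345 199 [158 158 148]
top 333 217 [131  86  48]
top 341 214 [145 128 112]
top 325 205 [140  91  50]
side 237 222 [238 198 117]
side 237 231 [233 190 111]
side 225 215 [220 173 100]
side 215 215 [175 110  53]
side 308 178 [231 223 199]
side 309 160 [192 188 176]
side 320 170 [178 115  62]
1.6
```

```bash
cat > fit.py <<'E'
from h import *
def cut(m,w):return m[w[1]:w[3],w[0]:w[2]].astype(np.float32)
def run(file,png,items):
    d=np.load(file);out=[]
    for n,P,x0,wt,ws,fn in items:
        m=[(c,w,cut(fn(d[c].astype(float)+1),w)) for c,w in(("top",wt),("side",ws)) if w]
        vs=[[a] for a in m]+([m] if len(m)>1 else [])
        for v in vs:
            x,f=fit(v,P,x0);print(n,v[0][0] if len(v)==1 else "both",x.round(4),round(np.degrees(x[2])%90,1),round(f,1))
        for c,w,mm in m:
            I=d[c][w[1]:w[3],w[0]:w[2]];o=sil(c,P(*x),w)
            out.append(np.hstack([cv2.resize(a.astype(np.uint8),(260,260),interpolation=0) for a in(I,np.dstack([mm*255]*3),np.dstack([mm*255,o*255,o*0]))]))
    if len(out)==4: out=np.vstack([np.hstack(out[:2]),np.hstack(out[2:])])
    else: out=np.vstack(out)
    s=800/out.shape[1]
    cv2.imwrite(png,cv2.resize(out[:,:,::-1],None,fx=s,fy=s) if s<1 else out[:,:,::-1])
blk=lambda I:(I[...,1]/I[...,0]>.72)
jr=lambda I:(I[...,2]/I[...,0]>.6)
E
python3 - <<'E'
from fit import *
run("im0.npz","pics/fit.png",[("block",blockparts,(.547,.167,.75),(182,160,246,226),(212,200,256,242),blk),("jar",jarparts,(.503,-.23,1.2),(322,186,362,225),(294,152,324,196),jr)])
E
```

```text
block top [0.5464 0.1618 0.7514] 43.1 65.7
block side [0.5428 0.1618 0.749 ] 42.9 162.6
block both [0.5451 0.1612 0.7611] 43.6 254.1
jar top [ 0.5034 -0.2252  1.1363] 65.1 36.3
jar side [ 0.5011 -0.2227  1.0166] 58.2 79.6
jar both [ 0.5028 -0.2251  1.0884] 62.4 126.9
```

View pics/fit.png

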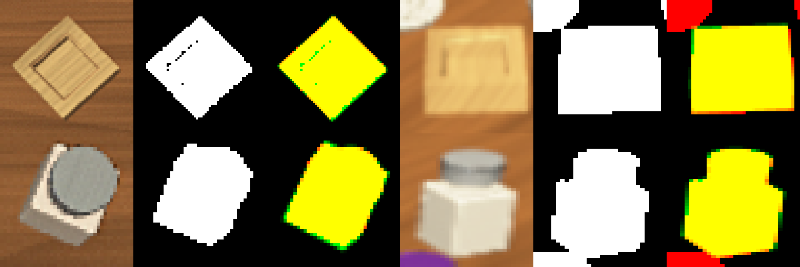

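```bash
cat >> h.py <<'E'
def to(p,yaw):
    s=r.sense();Rc=R.from_quat(s["ee_rot"]);y=np.radians(yaw);c,n=np.cos(y),np.sin(y)
    Rt=R.from_matrix(np.array([[c,n,0],[n,-c,0],[0,0,-1]]))
    d=Rc.inv().apply(np.array(p)-s["tcp_pos"]);w=(Rc.inv()*Rt).as_rotvec()/np.pi
    x=Rc.as_matrix()[:,0];print("t",s["time_s"],"tcp",np.round(s["tcp_pos"],4),"yaw",round(np.degrees(np.arctan2(x[1],x[0])),2),"tilt",np.round(Rc.as_matrix()[:2,2],4),"F",np.round(s["ft_force"],1),"w",round(s["width"],3),"q",np.round(s["qpos"],2))
    print("shift",d.round(4).tolist(),"turn",w.round(4).tolist())
E
python3 -c "
from h import *
to((.5034,-.2252,.22),0)"
```

```text
t 1.6 tcp [ 0.2887 -0.6102  0.2226] yaw -64.68 tilt [ 0.0001 -0.    ] F [ 1.1 -0.6  0.1] w 1.0 q [ 1.1   0.47 -0.05  1.53  0.02  1.14 -0.08]
shift [-0.2562, -0.3587, 0.0026] turn [0.0, -0.0, -0.3593]
```

step_arm([
  [[-0.256,-0.359,0.0],[0,0,-0.359],87],
  [[-0.256,-0.359,0.0],[0,0,-0.359],87],
  [[-0.256,-0.359,0.0],[0,0,-0.359],87],
  [[-0.256,-0.359,0.0],[0,0,-0.359],87],
  [[-0.256,-0.359,0.0],[0,0,-0.359],87],
])

```text
time_s: 2.1
tcp_pos: [0.4113, -0.3902, 0.2229]
ee_rot: [0.983, -0.185, 0.0, 0.0]
ft_force: [0.7, -0.3, -0.3]
width: 1.004
```

```bash
python3 -c "
from h import *
to((.5034,-.2252,.22),0)"
```

```text
t 2.1 tcp [ 0.4113 -0.3902  0.2229] yaw -21.37 tilt [ 0.0005 -0.0007] F [ 0.7 -0.3 -0.3] w 1.004 q [ 0.92  0.31 -0.29  1.78  0.1   1.06  0.22]
shift [0.0256, -0.1872, 0.0028] turn [0.0002, -0.0002, -0.1187]
```

step_arm([
  [[0.026,-0.187,0.0],[0,0,-0.119],87],
  [[0.026,-0.187,0.0],[0,0,-0.119],87],
  [[0.026,-0.187,0.0],[0,0,-0.119],87],
  [[0.026,-0.187,0.0],[0,0,-0.119],87],
  [[0.026,-0.187,0.0],[0,0,-0.119],87],
])

```text
time_s: 2.6
tcp_pos: [0.5072, -0.2208, 0.2233]
ee_rot: [1.0, 0.003, 0.001, -0.001]
ft_force: [-0.0, -0.4, 1.1]
width: 1.001
```

```bash
python3 - <<'E'
from h import *
to((.5034,-.2252,.1013),0)
for c in("top","side"):
    im=r.snapshot(c)
    u,v=proj(c,[.5034,-.2252,.127])[0].astype(int)
    a=im[max(v-50,0):v+40,u-45:u+45,::-1]
    cv2.imwrite(f"pics/{c}1.png",cv2.resize(a,(540,540),interpolation=0)); print(c,u,v)
E
```

```text
t 2.6 tcp [ 0.5072 -0.2208  0.2233] yaw 0.33 tilt [0.0029 0.0028] F [-0.  -0.4  1.1] w 1.001 q [ 0.7   0.3  -0.45  1.81  0.14  1.06  0.2 ]
shift [-0.0041, 0.0047, 0.122] turn [-0.0009, -0.0009, 0.0018]
top 346 198
side 309 159
```

View pics/top1.png

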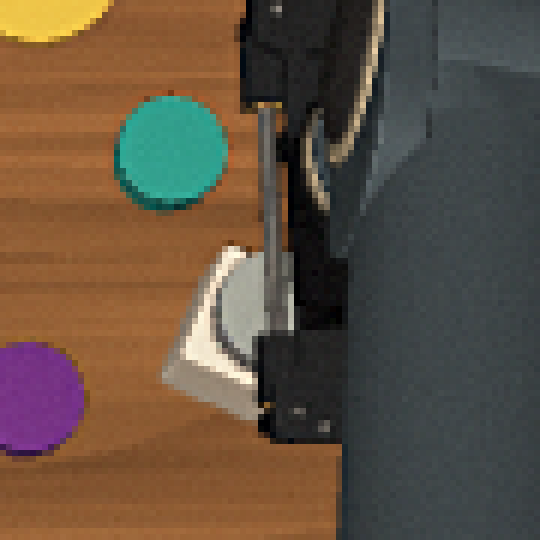

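View pics/side1.png

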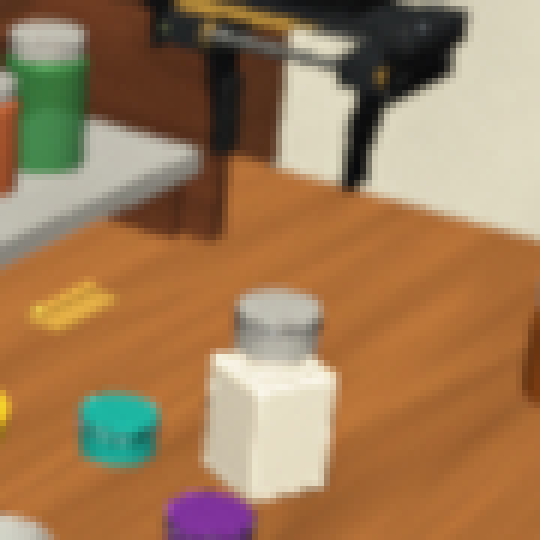

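The gripper is over the jar, with the lid's top at about (255,310) in the top crop and (278,305) in the side crop. I'll descend with corrections.

step_arm([
  [[-0.004,0.004,0.02],[-0.001,-0.001,0.002],87],
  [[-0.004,0.004,0.05],[-0.001,-0.001,0.002],87],
  [[-0.004,0.004,0.08],[-0.001,-0.001,0.002],87],
  [[-0.004,0.004,0.08],[-0.001,-0.001,0.002],87],
])

```text
time_s: 3.1
tcp_pos: [0.496, -0.2331, 0.1389]
ee_rot: [1.0, -0.007, -0.006, 0.0]
ft_force: [-0.9, 0.2, -0.3]
width: 1.004
```

```bash
python3 - <<'E'
from h import *
to((.5034,-.2252,.1013),0)
E
```

```text
t 3.1 tcp [ 0.496  -0.2331  0.1389] yaw -0.84 tilt [-0.0113 -0.0007] F [-0.9  0.2 -0.3] w 1.004 q [ 0.69  0.39 -0.41  1.9   0.2   0.9   0.16]
shift [0.0077, -0.008, 0.0375] turn [0.0003, 0.0036, -0.0047]
```

step_arm([
  [[0,0,0],[0,0,0],87],
  [[0,0,0],[0,0,0],87],
])

```text
time_s: 3.3
tcp_pos: [0.5009, -0.233, 0.1443]
ee_rot: [1.0, -0.006, -0.0, 0.002]
ft_force: [-0.3, 0.3, 0.0]
width: 1.002
```

```bash
python3 - <<'E'
from h import *
to((.5034,-.2252,.1013),0)
E
```

```text
t 3.3 tcp [ 0.5009 -0.233   0.1443] yaw -0.73 tilt [-0.0004 -0.0046] F [-0.3  0.3  0. ] w 1.002 q [ 0.69  0.39 -0.42  1.89  0.2   0.9   0.16]
shift [0.0025, -0.008, 0.0429] turn [0.0015, 0.0001, -0.0041]
```

step_arm([
  [[0.002,-0.007,0.015],[0.001,0,-0.004],87],
  [[0.002,-0.007,0.03],[0.001,0,-0.004],87],
  [[0.002,-0.007,0.04],[0.001,0,-0.004],87],
  [[0.002,-0.007,0.04],[0.001,0,-0.004],87],
  [[0.002,-0.007,0.04],[0.001,0,-0.004],87],
])

```text
time_s: 3.8
tcp_pos: [0.5021, -0.2249, 0.1026]
ee_rot: [1.0, 0.001, -0.001, -0.0]
ft_force: [0.3, 0.3, 0.1]
width: 1.002
```

```bash
python3 - <<'E'
from h import *
to((.5034,-.2252,.1013),0)
for i in range(3):
    r.snapshot("top"); to((.5034,-.2252,.1013),0)
im=r.snapshot("side")
u,v=309,165
cv2.imwrite("pics/side2.png",cv2.resize(im[v-45:v+45,u-45:u+45,::-1],(540,540),interpolation=0))
E
```

```text
t 3.8 tcp [ 0.5021 -0.2249  0.1026] yaw 0.08 tilt [-0.0029  0.    ] F [0.3 0.3 0.1] w 1.002 q [ 0.66  0.44 -0.41  1.93  0.23  0.82  0.13]
shift [0.0013, 0.0003, 0.0013] turn [-0.0, 0.0009, 0.0004]
t 3.85 tcp [ 0.5024 -0.225   0.103 ] yaw 0.07 tilt [-0.0022 -0.0003] F [ 0.4  0.3 -0.4] w 1.0 q [ 0.66  0.44 -0.41  1.93  0.23  0.82  0.13]
shift [0.001, 0.0002, 0.0017] turn [0.0001, 0.0007, 0.0004]
t 3.9 tcp [ 0.5025 -0.2251  0.1032] yaw 0.07 tilt [-0.0019 -0.0005] F [1.3 1.  0.1] w 1.001 q [ 0.66  0.44 -0.41  1.93  0.23  0.82  0.13]
shift [0.0009, 0.0001, 0.0019] turn [0.0002, 0.0006, 0.0004]
t 3.95 tcp [ 0.5024 -0.2251  0.1032] yaw 0.06 tilt [-0.0018 -0.0006] F [ 0.3 -0.2  0.6] w 1.002 q [ 0.66  0.44 -0.41  1.93  0.23  0.82  0.13]
shift [0.001, 0.0001, 0.0019] turn [0.0002, 0.0006, 0.0003]
```

View pics/side2.png

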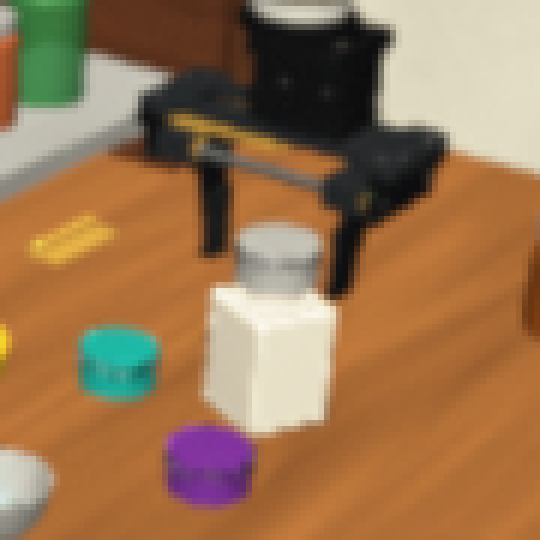

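The lid sits midway between the fingers: tips at (215,255) and (340,295), lid at (278,262). Closing now.

step_arm([
  [[0.001,0,0.002],[0,0,0],87],
  [[0.001,0,0.002],[0,0,0],45],
  [[0.001,0,0.002],[0,0,0],45],
  [[0.001,0,0.002],[0,0,0],45],
  [[0.001,0,0.002],[0,0,0],45],
])

```text
time_s: 4.5
tcp_pos: [0.5029, -0.225, 0.1005]
ee_rot: [1.0, 0.001, -0.002, 0.0]
ft_force: [-0.2, 0.2, 0.5]
width: 0.724
```

step_arm([
  [[0,0,0],[0,0,0],45],
  [[0,0,0],[0,0,0],45],
  [[0,0,0],[0,0,0],45],
])

```text
time_s: 4.8
tcp_pos: [0.5026, -0.225, 0.1005]
ee_rot: [1.0, 0.001, -0.002, 0.0]
ft_force: [-1.1, -0.5, 1.2]
width: 0.629
```

```bash
python3 - <<'E'
from h import *
to((.5034,-.2252,.1013),0)
np.savez("im1.npz",top=r.snapshot("top"),side=r.snapshot("side"))
im=r.snapshot("side")
u,v=309,165
cv2.imwrite("pics/side3.png",cv2.resize(im[v-45:v+45,u-45:u+45,::-1],(540,540),interpolation=0))
E
```

```text
t 4.8 tcp [ 0.5026 -0.225   0.1005] yaw 0.06 tilt [-0.0036 -0.    ] F [-1.1 -0.5  1.2] w 0.629 q [ 0.66  0.44 -0.41  1.93  0.24  0.82  0.13]
shift [0.0008, 0.0002, -0.0008] turn [0.0, 0.0012, 0.0003]
```

View pics/side3.png

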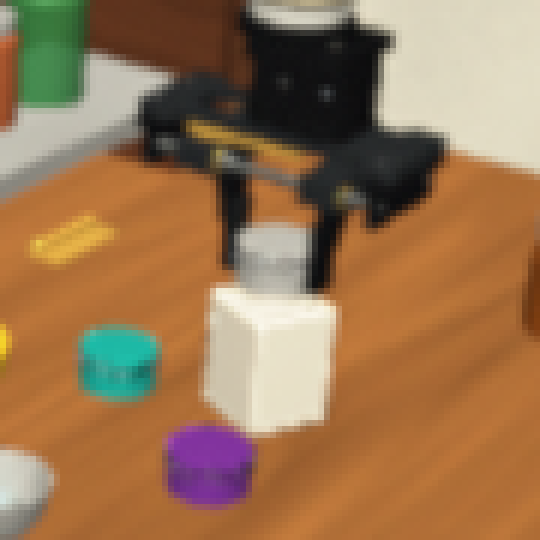

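step_arm([
  [[0,0,-0.005],[0,0,0],45],
  [[0,0,-0.015],[0,0,0],45],
  [[0,0,-0.035],[0,0,0],45],
  [[0,0,-0.06],[0,0,0],45],
  [[0,0,-0.08],[0,0,0],45],
])

```text
time_s: 5.45
tcp_pos: [0.5033, -0.2248, 0.182]
ee_rot: [1.0, 0.001, -0.001, 0.0]
ft_force: [0.8, -0.7, -5.0]
width: 0.627
```

step_arm([
  [[0,0,0],[0,0,0],45],
  [[0,0,0],[0,0,0],45],
  [[0,0,0],[0,0,0],45],
])

```text
time_s: 5.75
tcp_pos: [0.5019, -0.2247, 0.1791]
ee_rot: [1.0, 0.001, -0.003, -0.001]
ft_force: [-0.3, 0.5, -5.0]
width: 0.631
```

```bash
python3 - <<'E'
from h import *
to((.5464,.1618,.181),-22)
im=r.snapshot("side");t=r.snapshot("top")
np.savez("im2.npz",top=t,side=im)
u,v=309,155;a=im[v-45:v+45,u-45:u+45,::-1];b=t[160:250,300:390,::-1]
cv2.imwrite("pics/s4.png",cv2.resize(np.hstack([a,b]),(800,400),interpolation=0))
E
```

```text
t 5.75 tcp [ 0.5019 -0.2247  0.1791] yaw 0.07 tilt [-0.0058  0.0011] F [-0.3  0.5 -5. ] w 0.631 q [ 0.69  0.35 -0.43  1.86  0.17  0.98  0.18]
shift [0.0449, -0.3864, -0.0017] turn [0.0, 0.0019, 0.1226]
```

View pics/s4.png

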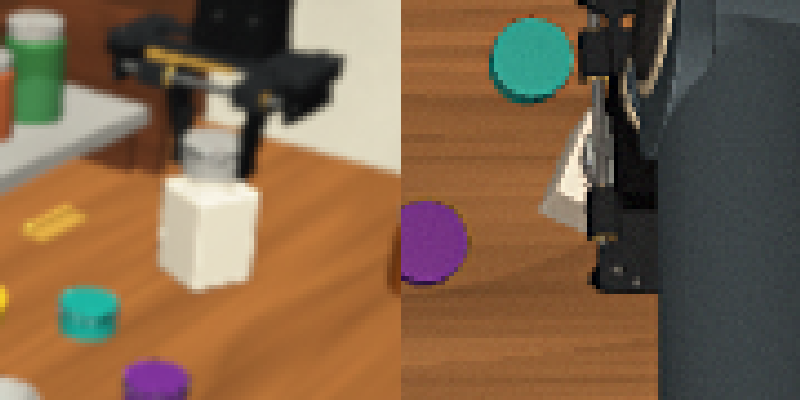

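step_arm([
  [[0.002,-0.015,0],[0,0,0.01],45],
  [[0.006,-0.045,0],[0,0,0.02],45],
  [[0.011,-0.08,0],[0,0,0.035],45],
  [[0.015,-0.115,0],[0,0,0.05],45],
  [[0.019,-0.15,0],[0,0,0.06],45],
])

```text
time_s: 6.35
tcp_pos: [0.5215, -0.0736, 0.1796]
ee_rot: [0.996, -0.094, -0.002, 0.0]
ft_force: [0.4, 0.5, -4.7]
width: 0.631
```

```bash
python3 - <<'E'
from h import *
to((.5464,.1618,.181),-22)
E
```

```text
t 6.35 tcp [ 0.5215 -0.0736  0.1796] yaw -10.84 tilt [-0.0045  0.0003] F [ 0.4  0.5 -4.7] w 0.631 q [ 0.44  0.31 -0.46  1.91  0.17  0.96 -0.29]
shift [-0.0198, -0.2359, -0.0014] turn [0.0003, 0.0014, 0.062]
```

step_arm([
  [[-0.003,-0.035,0],[0,0,0.01],45],
  [[-0.006,-0.07,0],[0,0,0.02],45],
  [[-0.009,-0.105,0],[0,0,0.035],45],
  [[-0.012,-0.14,0],[0,0,0.05],45],
  [[-0.015,-0.175,0],[0,0,0.06],45],
])

```text
time_s: 6.85
tcp_pos: [0.5393, 0.101, 0.1795]
ee_rot: [0.982, -0.188, -0.002, 0.001]
ft_force: [0.6, 0.3, -4.7]
width: 0.635
```

step_arm([
  [[0,-0.03,0],[0,0,0],45],
  [[-0.003,-0.052,0],[0,0,0],45],
  [[-0.005,-0.06,0],[0,0,0],45],
  [[-0.005,-0.06,0],[0,0,0],45],
  [[-0.005,-0.06,0],[0,0,0],45],
])

```text
time_s: 7.35
tcp_pos: [0.5567, 0.1556, 0.1796]
ee_rot: [0.982, -0.187, -0.002, 0.001]
ft_force: [-1.1, -0.3, -5.3]
width: 0.634
```

```bash
python3 - <<'E'
from h import *
to((.5464,.1618,.181),-22)
im=r.snapshot("side");t=r.snapshot("top")
np.savez("im3.npz",top=t,side=im)
a=im[165:255,190:280,::-1];b=t[150:240,160:250,::-1]
cv2.imwrite("pics/s5.png",cv2.resize(np.hstack([a,b]),(800,400),interpolation=0))
E
```

```text
t 7.35 tcp [0.5567 0.1556 0.1796] yaw -21.6 tilt [-0.0047 -0.002 ] F [-1.1 -0.3 -5.3] w 0.634 q [ 0.03  0.4  -0.49  1.79  0.22  1.01 -0.92]
shift [-0.0119, -0.002, -0.0013] turn [0.0011, 0.0012, 0.0022]
```

View pics/s5.png

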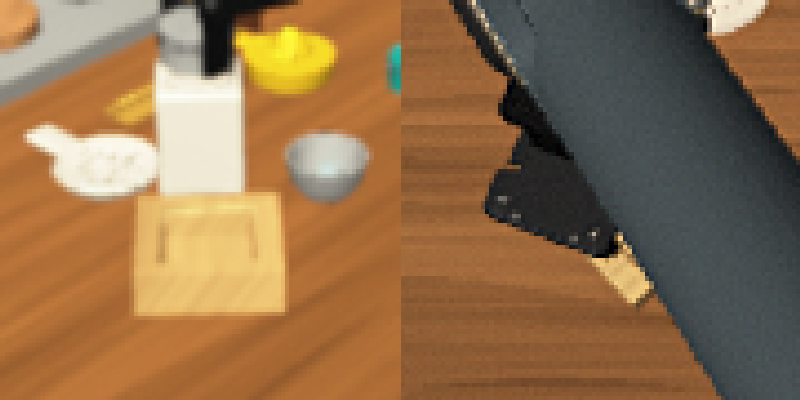

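```bash
cat > fj.py <<'E'
from fit import *
def jfit(file,z,x0,wins,thr=.68):
    d=np.load(file)["side"].astype(float)+1
    m=d[...,2]/d[...,0]>thr
    v=[("side",w,cut(m,w)) for w in wins]
    P=lambda x,y,th:[box(x,y,th,.062,z,z+.085)]
    x,f=fit(v,P,x0);print("jar",x.round(4),"deg",round(np.degrees(x[2])%90,2),"res",round(f,2))
    out=[cv2.resize(np.dstack([mm*255,sil(c,P(*x),w)*255,mm*0]).astype(np.uint8),None,fx=8,fy=8,interpolation=0) for c,w,mm in v]
    H=sum(o.shape[0] for o in out);W=max(o.shape[1] for o in out);O=np.zeros((H,W,3),np.uint8);h=0
    for o in out: O[h:h+o.shape[0],:o.shape[1]]=o;h+=o.shape[0]
    return O
E
python3 - <<'E'
from fj import *
for t0 in(.75,.85,.65):
    O=jfit("im3.npz",.0783,(.555,.156,t0),[(218,184,252,194),(228,194,252,213)])
cv2.imwrite("pics/j.png",O[:,:,::-1])
d=np.load("im3.npz")["side"].astype(float)+1
w=(216,207,258,242)
for x0 in((.543,.162,.75),(.543,.162,.8)):
    print(fit([("side",w,cut(blk(d)&(d[...,2]/d[...,0]<.68),w))],blockparts,x0))
E
```

```text
jar [0.5591 0.1525 0.8048] deg 46.11 res 8.19
jar [0.5592 0.1523 0.8073] deg 46.26 res 8.19
jar [0.5581 0.1512 0.7445] deg 42.66 res 11.0
(array([0.54278505, 0.16217579, 0.75544595]), np.float64(34.375))
(array([0.5424097 , 0.1621456 , 0.75098343]), np.float64(34.515625))
```

View pics/j.png

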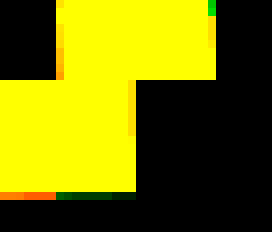

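```bash
cat > edge.py <<'E'
from h import *
def bottom(I,cols,r0,r1):
    # subpixel row of white->wood transition in B channel
    out=[]
    for c in cols:
        p=I[r0:r1,c,2].astype(float);hi=p[:3].mean();lo=p[-3:].mean();h=(hi+lo)/2
        k=np.where((p[:-1]>=h)&(p[1:]<h))[0][0];out.append((c,r0+k+(p[k]-h)/(p[k]-p[k+1])))
    return np.array(out)
def side_edge(I,rows,c0,c1,chan=2):
    out=[]
    for y in rows:
        p=I[y,c0:c1,chan].astype(float)
        if p[0]>p[-1]: q=p[::-1];f=True
        else:q=p;f=False
        lo=q[:3].mean();hi=q[-3:].mean();h=(hi+lo)/2
        k=np.where((q[:-1]<h)&(q[1:]>=h))[0][-1];t=k+(h-q[k])/(q[k+1]-q[k])
        out.append(((c1-1-t) if f else c0+t,y))
    return np.array(out)
E
python3 - <<'E'
from edge import *
I=np.load("im3.npz")["side"]
print(I[196:214:1,235,2]);print(I[188,218:252,2])
b=bottom(I,range(228,243),200,213);pb=np.polyfit(b[:,0],b[:,1],1);print("bottom slope",pb[0], "at236",np.polyval(pb,236),b[:,1].round(2))
L=side_edge(I,range(184,193),219,231);Rr=side_edge(I,range(184,200),239,251);print(L[:,0].round(2),Rr[:,0].round(2))
for deg in(38,40,42,43,44,46,48):
    P=proj("side",box(.5567,.1556,np.radians(deg),.062,.0783,.0783+.085))
    lo=P[:4];i=np.argsort(lo[:,1])[-2:];e=lo[i];print(deg,"slope",round((e[1,1]-e[0,1])/(e[1,0]-e[0,0]),3),"low pts",e.round(1).tolist(),"xr",P[:,0].min().round(2),P[:,0].max().round(2), "lower xr",lo[:,0].min().round(2),lo[:,0].max().round(2))
E
```

```text
[214 215 214 213 213 213 214 213 213 213 214 203 154 122 120 127 132 117]
[ 63  61  64  67  69  75 128 202 220 219 218 218 218 217 217 217 216 216
 216 216 216 216 215 216 217 202 133  68  54  55  54  52  52  51]
bottom slope -0.05186271340957432 at236 207.7774287017482 [208.37 208.21 208.15 208.1  207.95 207.79 207.7  207.68 207.69 207.65
 207.63 207.62 207.65 207.64 207.61]
[224.06 224.13 224.2  224.18 224.18 224.29 224.52 224.6  224.58] [243.88 243.87 243.92 243.93 243.98 244.01 244.04 244.03 244.04 244.07
 244.07 244.1  244.14 244.14 244.13 244.18]
38 slope 0.024 low pts [[224.1, 208.2], [243.0, 208.7]] xr 223.19 244.16 lower xr 224.09 244.16
40 slope 0.006 low pts [[224.4, 208.4], [243.4, 208.5]] xr 223.5 243.86 lower xr 224.39 243.86
42 slope -0.013 low pts [[243.7, 208.3], [224.7, 208.6]] xr 223.82 243.73 lower xr 224.7 243.73
43 slope -0.022 low pts [[243.9, 208.2], [224.9, 208.7]] xr 223.99 243.89 lower xr 224.86 243.89
44 slope -0.032 low pts [[244.1, 208.2], [225.0, 208.8]] xr 224.16 244.05 lower xr 225.03 244.05
46 slope -0.05 low pts [[244.4, 208.0], [225.4, 208.9]] xr 223.91 244.36 lower xr 224.74 244.36
48 slope -0.069 low pts [[244.7, 207.8], [225.7, 209.1]] xr 223.59 244.65 lower xr 224.44 244.65
```

```bash
python3 - <<'E'
from h import *
to((.545,.161,.143),-22.3)
E
```

```text
t 7.45 tcp [0.557  0.1552 0.18  ] yaw -21.68 tilt [-0.0038 -0.0015] F [ 1.  -1.4 -5.4] w 0.628 q [ 0.03  0.4  -0.49  1.79  0.22  1.01 -0.92]
shift [-0.0132, -0.001, 0.037] turn [0.0009, 0.0009, 0.0034]
```

step_arm([
  [[-0.006,-0.001,0.004],[0.001,0.001,0.003],45],
  [[-0.013,-0.001,0.014],[0.001,0.001,0.003],45],
  [[-0.013,-0.001,0.028],[0.001,0.001,0.003],45],
  [[-0.013,-0.001,0.036],[0.001,0.001,0.003],45],
  [[-0.013,-0.001,0.036],[0.001,0.001,0.003],45],
])

```text
time_s: 7.95
tcp_pos: [0.5441, 0.1624, 0.1423]
ee_rot: [0.982, -0.191, -0.001, 0.0]
ft_force: [-0.2, 0.0, -5.5]
width: 0.631
```

step_arm([
  [[0,0,0],[0,0,0],45],
  [[0,0,0],[0,0,0],45],
])

```text
time_s: 8.15
tcp_pos: [0.5459, 0.1633, 0.1447]
ee_rot: [0.981, -0.192, 0.001, -0.001]
ft_force: [0.6, -0.2, -4.1]
width: 0.633
```

```bash
python3 - <<'E'
from edge import *
to((.545,.161,.143),-22.3)
im=r.snapshot("side");np.savez("im4.npz",side=im)
a=im[175:245,205:275,::-1]
cv2.imwrite("pics/s6.png",cv2.resize(a,(560,560),interpolation=0))
s=r.sense();p=s["tcp_pos"]
for deg in (43,46):
    P=proj("side",box(p[0],p[1],np.radians(deg),.062,p[2]-.1005,p[2]-.0155));print(deg,((P-[205,175])*8+4).round(1).tolist())
for q in((.5464,.1618),(.5428,.162)):
    for w,z in((.110,.035),(.075,.035),(.067,.031)):
        print(q,w,((proj("side",box(*q,np.radians(43.1),w,z,z))[:4]-[205,175])*8+4).round(1).tolist())
E
```

```text
t 8.15 tcp [0.5459 0.1633 0.1447] yaw -22.09 tilt [0.0019 0.0022] F [ 0.6 -0.2 -4.1] w 0.633 q [ 0.01  0.42 -0.48  1.85  0.24  0.92 -0.97]
shift [0.0, 0.0025, 0.0017] turn [-0.0009, -0.0003, 0.0012]
43 [[318.5, 275.8], [173.8, 279.1], [171.4, 360.5], [322.8, 356.7], [317.4, 102.9], [167.6, 105.6], [164.7, 181.5], [321.9, 178.3]]
46 [[314.5, 273.9], [170.0, 281.3], [175.4, 362.5], [326.6, 354.4], [313.3, 101.1], [163.7, 107.6], [168.9, 183.5], [325.8, 176.1]]
(0.5464, 0.1618) 0.11 [[372.7, 261.4], [121.7, 267.2], [113.4, 412.7], [385.7, 405.4]]
(0.5464, 0.1618) 0.075 [[334.4, 283.7], [161.1, 287.8], [157.8, 386.8], [341.0, 382.0]]
(0.5464, 0.1618) 0.067 [[325.6, 296.7], [170.6, 300.4], [168.0, 389.0], [330.9, 384.7]]
(0.5428, 0.162) 0.11 [[378.7, 264.4], [127.3, 270.3], [119.4, 416.3], [392.1, 408.9]]
(0.5428, 0.162) 0.075 [[340.4, 286.8], [166.8, 291.0], [163.8, 390.3], [347.3, 385.4]]
(0.5428, 0.162) 0.067 [[331.5, 299.8], [176.3, 303.6], [174.0, 392.5], [337.2, 388.2]]
```

View pics/s6.png

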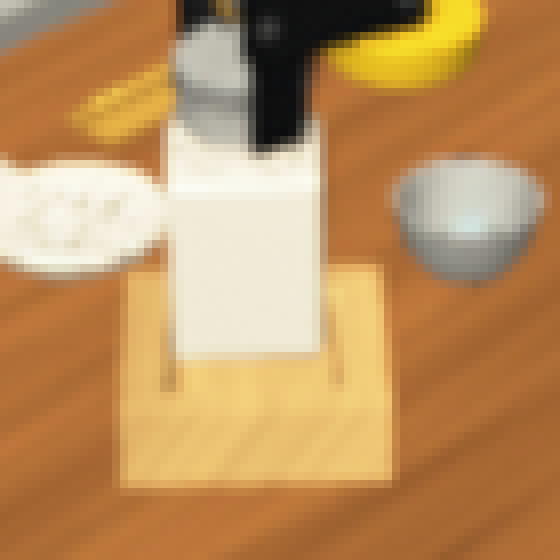

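```bash
python3 - <<'E'
from edge import *
I0=np.load("im0.npz")["side"]; I=np.load("im4.npz")["side"]
def pk(p,h): return p
def cross(p,off):
    p=p.astype(float);lo=np.median(p[:3]);hi=np.median(p[-3:]);h=(lo+hi)/2
    s=np.sign(hi-lo);k=np.where((s*(p[:-1]-h)<0)&(s*(p[1:]-h)>=0))[0]
    k=k[np.argmin(abs(k-len(p)/2))];return off+k+(h-p[k])/(p[k+1]-p[k])
G=1
for nm,J in(("im0",I0),("im4",I)):
    print(nm)
    L=[cross(J[y,214:226,G],214) for y in(214,218,222,226,230)];Rr=[cross(J[y,247:258,G],247) for y in(214,218,222,226,230)]
    F=[cross(J[230:242,c,G],230) for c in(224,228,232,236,240,244,248)]
    print("L",np.round(L,2),"R",np.round(Rr,2),"F",np.round(F,2))
    B=[cross(J[202:214,c,G],202) for c in ((248,250,251) if nm=="im4" else (229,233,237,241,245,249))];print("B",np.round(B,2))
from scipy.optimize import least_squares
def pred(x,y,th):
    P=proj("side",box(x,y,th,.11,0,.035))
    h=cv2.convexHull(P.astype(np.float32)).reshape(-1,2);return h
def col_at(h,y):
    o=[]
    for a,b in zip(h,np.roll(h,-1,0)):
        if (a[1]-y)*(b[1]-y)<=0 and a[1]!=b[1]: o.append(a[0]+(b[0]-a[0])*(y-a[1])/(b[1]-a[1]))
    return min(o),max(o)
def row_at(h,x):
    return [v for v in col_at(h[:,::-1],x)]
Lr=[];ys=(214,218,222,226,230)
J=I0
L=[cross(J[y,214:226,G],214) for y in ys];Rr=[cross(J[y,247:258,G],247) for y in ys]
cs=(224,228,232,236,240,244,248);F=[cross(J[230:242,c,G],230) for c in cs]
cb=(229,233,237,241,245,249);B=[cross(J[202:214,c,G],202) for c in cb]
def res(v):
    h=pred(*v);e=[]
    for y,l,q in zip(ys,L,Rr): a,b=col_at(h,y);e+=[a-l,b-q]
    e+=[row_at(h,c)[1]-f for c,f in zip(cs,F)]+[row_at(h,c)[0]-f for c,f in zip(cb,B)]
    return np.array(e)
for x0 in((.5428,.162,.75),(.546,.162,.78)):
    s=least_squares(res,x0,x_scale=[.01,.01,.1],loss="soft_l1",f_scale=.3,diff_step=1e-4);print(s.x.round(4),np.degrees(s.x[2]).round(2),s.fun.round(2) if 0 else res(s.x).round(2))
# jar in im4
P0=r.sense()["tcp_pos"];z=P0[2]-.1005
ys2=(200,203,206);jl=[cross(I[y,220:232,2],220) for y in (212,215)];jr=[cross(I[y,240:251,2],240) for y in(198,201,204,207,210,213)];jb=[cross(I[212:226,c,2],212) for c in range(229,244)]
print("jar L",np.round(jl,2),"R",np.round(jr,2),"bot",np.round(jb,2))
for deg in(41,43,45,47):
    h=cv2.convexHull(proj("side",box(P0[0],P0[1],np.radians(deg),.062,z,z+.085)).astype(np.float32)).reshape(-1,2)
    print(deg,[round(col_at(h,y)[0],2) for y in(212,215)],[round(col_at(h,y)[1],2) for y in(198,201,204,207,210,213)],[round(row_at(h,c)[1],2) for c in range(229,244)])
E
```

```text
im0
L [220.11 219.88 219.42 219.44 219.69] R [252.61 253.01 253.46 253.54 253.62] F [235.48 235.32 234.96 235.2  234.95 235.15 234.85]
B [208.29 208.04 208.07 208.01 207.62 207.67]
im4
L [220.14 219.86 219.42 219.43 219.66] R [252.61 253.03 253.46 253.57 253.62] F [235.45 235.31 234.96 235.21 234.97 235.19 234.88]
B [207.7  207.73 207.83]
[0.5418 0.1627 0.7512] 43.04 [ 0.07 -0.1   0.08 -0.13  0.32 -0.21  0.07  0.05 -0.06 -0.06 -0.06 -0.02
  0.23 -0.12  0.01 -0.3  -0.12 -0.03  0.13  0.   -0.03  0.28  0.13]
[0.5418 0.1627 0.7513] 43.04 [ 0.07 -0.1   0.08 -0.13  0.32 -0.21  0.08  0.06 -0.06 -0.06 -0.06 -0.02
  0.23 -0.12  0.01 -0.3  -0.12 -0.03  0.13  0.   -0.03  0.28  0.13]
jar L [225.85 226.14] R [244.7  244.68 244.72 244.67 244.49 244.45] bot [219.45 219.33 219.26 219.24 219.24 219.2  219.14 219.12 219.05 218.88
 218.82 218.77 218.74 218.73 218.7 ]
41 [np.float32(225.32), np.float32(225.44)] [np.float32(244.56), np.float32(244.58), np.float32(244.6), np.float32(244.61), np.float32(244.62), np.float32(244.59)] [np.float32(219.36), np.float32(219.35), np.float32(219.35), np.float32(219
[... 918 characters left out ...]
float32(219.48), np.float32(219.43), np.float32(219.39), np.float32(219.34), np.float32(219.3), np.float32(219.26), np.float32(219.21), np.float32(219.17), np.float32(219.12), np.float32(219.08), np.float32(219.04), np.float32(218.99)]
47 [np.float32(225.82), np.float32(226.12)] [np.float32(245.38), np.float32(245.39), np.float32(245.41), np.float32(245.42), np.float32(245.43), np.float32(245.44)] [np.float32(219.75), np.float32(219.68), np.float32(219.62), np.float32(219.55), np.float32(219.49), np.float32(219.43), np.float32(219.36), np.float32(219.3), np.float32(219.23), np.float32(219.17), np.float32(219.11), np.float32(219.04), np.float32(218.98), np.float32(218.92), np.float32(218.85)]
```

Side view: the jar hangs over the block at (250,240). It sits about 3 mm left of the recess centre and is turned about +2.5° relative to the block. I'll correct both and descend.

```bash
python3 - <<'E'
from h import *
to((.542,.1625,.139),-24.5)
E
```

```text
t 8.2 tcp [0.5459 0.1633 0.1448] yaw -22.08 tilt [0.0021 0.0022] F [ 0.7  0.9 -4.8] w 0.631 q [ 0.01  0.42 -0.48  1.85  0.24  0.92 -0.97]
shift [-0.0033, 0.0023, 0.0058] turn [-0.0009, -0.0003, 0.0134]
```

step_arm([
  [[-0.0033,0.0023,0],[0,0,0.0134],45],
  [[-0.0033,0.0023,0.003],[0,0,0.0134],45],
  [[-0.0033,0.0023,0.005],[0,0,0.0134],45],
  [[-0.0033,0.0023,0.005],[0,0,0.0134],45],
  [[-0.0033,0.0023,0.005],[0,0,0.0134],45],
])

```text
time_s: 8.7
tcp_pos: [0.5416, 0.1623, 0.1393]
ee_rot: [0.977, -0.212, 0.0, -0.001]
ft_force: [0.1, 0.2, -4.4]
width: 0.63
```

```bash
python3 - <<'E'
from edge import *
to((.542,.1625,.139),-24.5)
im=r.snapshot("side");np.savez("im5.npz",side=im)
to((.542,.1625,.139),-24.5)
cv2.imwrite("pics/s7.png",cv2.resize(im[185:240,210:265,::-1],(770,770),interpolation=cv2.INTER_CUBIC)[:560])
E
```

```text
t 8.7 tcp [0.5416 0.1623 0.1393] yaw -24.47 tilt [0.0011 0.0019] F [ 0.1  0.2 -4.4] w 0.63 q [ 0.    0.42 -0.47  1.87  0.24  0.91 -1.01]
shift [0.0003, -0.0004, 0.0003] turn [-0.0007, -0.0001, 0.0002]
t 8.75 tcp [0.5416 0.1623 0.1394] yaw -24.47 tilt [0.0012 0.0019] F [ 0.2  0.1 -4.7] w 0.628 q [ 0.    0.42 -0.47  1.87  0.24  0.91 -1.01]
shift [0.0003, -0.0003, 0.0004] turn [-0.0007, -0.0001, 0.0001]
```

View pics/s7.png

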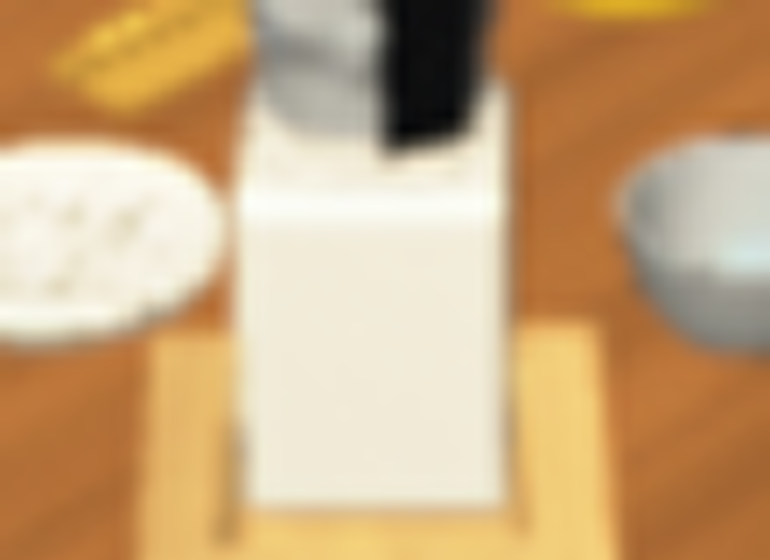

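Jar and recess are now aligned (jar mid 376, block mid 376, recess mid 374 px). Lowering.

step_arm([
  [[0,0,0.003],[0,0,0],45],
  [[0,0,0.006],[0,0,0],45],
  [[0,0,0.009],[0,0,0],45],
  [[0,0,0.012],[0,0,0],45],
  [[0,0,0.012],[0,0,0],45],
])

```text
time_s: 9.25
tcp_pos: [0.5423, 0.1616, 0.1273]
ee_rot: [0.977, -0.212, 0.001, -0.001]
ft_force: [2.0, -1.5, -3.1]
width: 0.63
```

```bash
python3 - <<'E'
from edge import *
to((.542,.1625,.1105),-24.5)
im=r.snapshot("side")
cv2.imwrite("pics/s8.png",cv2.resize(im[185:240,210:265,::-1],(600,600),interpolation=cv2.INTER_CUBIC))
E
```

```text
t 9.25 tcp [0.5423 0.1616 0.1273] yaw -24.47 tilt [0.0028 0.0011] F [ 2.  -1.5 -3.1] w 0.63 q [-0.    0.44 -0.47  1.88  0.25  0.88 -1.02]
shift [-0.0007, -0.0006, 0.0168] turn [-0.0007, -0.0007, 0.0002]
```

View pics/s8.png

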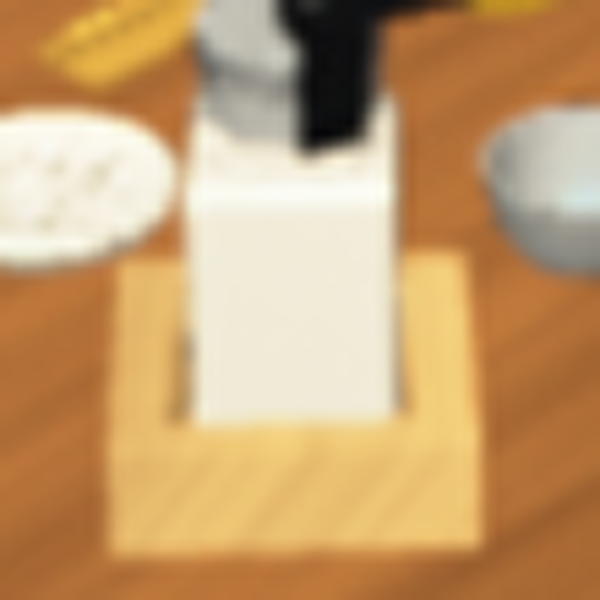

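step_arm([
  [[0.002,0.0008,0],[0,0,0],45],
  [[0.002,0.0008,0.003],[0,0,0],45],
  [[0.002,0.0008,0.006],[0,0,0],45],
  [[0.002,0.0008,0.009],[0,0,0],45],
  [[0.002,0.0008,0.009],[0,0,0],45],
])

```text
time_s: 9.8
tcp_pos: [0.5425, 0.1605, 0.1176]
ee_rot: [0.977, -0.212, -0.0, -0.001]
ft_force: [2.0, -0.5, -6.3]
width: 0.63
```

```bash
python3 - <<'E'
from edge import *
to((.542,.1625,.1105),-24.5);print(r.sense()["moment"])
E
```

```text
t 9.8 tcp [0.5425 0.1605 0.1176] yaw -24.47 tilt [-0.0003  0.0012] F [ 2.  -0.5 -6.3] w 0.63 q [-0.    0.45 -0.46  1.88  0.26  0.87 -1.02]
shift [-0.0012, -0.0016, 0.0071] turn [-0.0003, 0.0002, 0.0002]
[-0.2169706  -0.6014479   0.08724571]
```

step_arm([
  [[0.001,0,0.002],[0,0,0],45],
  [[0.001,0,0.004],[0,0,0],45],
  [[0.001,0,0.005],[0,0,0],45],
  [[0.001,0,0.005],[0,0,0],45],
])

```text
time_s: 10.2
tcp_pos: [0.5433, 0.1604, 0.113]
ee_rot: [0.977, -0.212, -0.0, -0.001]
ft_force: [0.4, 0.2, -4.6]
width: 0.63
```

```bash
python3 - <<'E'
from edge import *
to((.542,.1625,.1105),-24.5)
E
```

```text
t 10.2 tcp [0.5433 0.1604 0.113 ] yaw -24.48 tilt [-0.0002  0.0016] F [ 0.4  0.2 -4.6] w 0.63 q [-0.    0.46 -0.46  1.88  0.26  0.86 -1.02]
shift [-0.0021, -0.0014, 0.0025] turn [-0.0004, 0.0003, 0.0001]
```

Free of the walls and 2.5 mm from the floor.

step_arm([
  [[0,0,0.001],[0,0,0],45],
  [[0,0,0.002],[0,0,0],45],
  [[0,0,0.003],[0,0,0],45],
  [[0,0,0.003],[0,0,0],45],
  [[0,0,0.003],[0,0,0],45],
])

```text
time_s: 10.7
tcp_pos: [0.5439, 0.1605, 0.1106]
ee_rot: [0.977, -0.212, 0.0, -0.001]
ft_force: [-0.9, -0.2, -3.9]
width: 0.631
```

```bash
python3 - <<'E'
from edge import *
to((.542,.1625,.1105),-24.5)
im=r.snapshot("side")
to((.542,.1625,.1105),-24.5)
np.savez("im6.npz",side=im)
cv2.imwrite("pics/s9.png",cv2.resize(im[185:240,210:265,::-1],(600,600),interpolation=cv2.INTER_CUBIC))
E
```

```text
t 10.7 tcp [0.5439 0.1605 0.1106] yaw -24.49 tilt [0.0011 0.0018] F [-0.9 -0.2 -3.9] w 0.631 q [-0.01  0.46 -0.46  1.89  0.26  0.85 -1.03]
shift [-0.0025, -0.0011, 0.0001] turn [-0.0007, -0.0001, 0.0001]
t 10.75 tcp [0.5439 0.1604 0.1106] yaw -24.48 tilt [0.0012 0.0018] F [-1.2  0.3 -1.2] w 0.632 q [-0.01  0.46 -0.46  1.89  0.26  0.85 -1.03]
shift [-0.0026, -0.0011, 0.0001] turn [-0.0007, -0.0001, 0.0001]
```

View pics/s9.png

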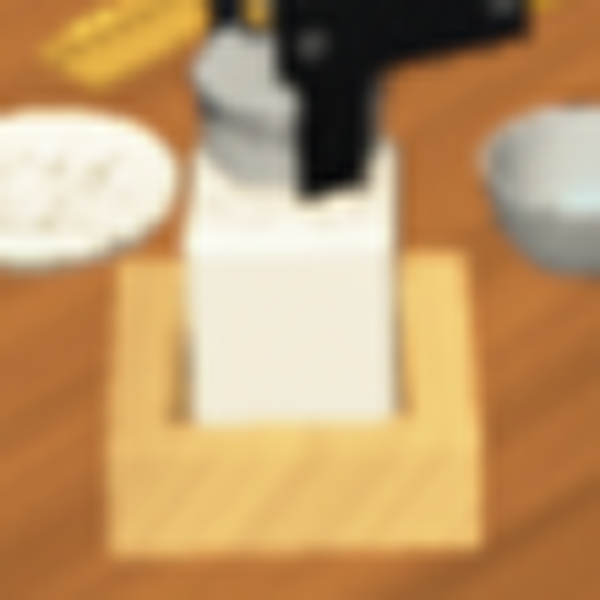

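step_arm([
  [[0,0,0.0005],[0,0,0],45],
  [[0,0,0.001],[0,0,0],45],
  [[0,0,0.001],[0,0,0],45],
])

```text
time_s: 11.05
tcp_pos: [0.5441, 0.161, 0.1104]
ee_rot: [0.977, -0.212, 0.001, -0.001]
ft_force: [-3.8, -0.1, 4.5]
width: 0.63
```

```bash
python3 - <<'E'
from edge import *
to((.542,.1625,.1105),-24.5);r.snapshot("top");to((.542,.1625,.1105),-24.5)
E
```

```text
t 11.05 tcp [0.5441 0.161  0.1104] yaw -24.47 tilt [0.0019 0.0022] F [-3.8 -0.1  4.5] w 0.63 q [-0.01  0.46 -0.46  1.89  0.26  0.85 -1.03]
shift [-0.0025, -0.0006, -0.0001] turn [-0.0009, -0.0002, 0.0001]
t 11.1 tcp [0.5441 0.161  0.1105] yaw -24.47 tilt [0.0019 0.0022] F [-2.7  0.1  5.1] w 0.632 q [-0.01  0.46 -0.46  1.89  0.26  0.85 -1.03]
shift [-0.0025, -0.0005, -0.0] turn [-0.0009, -0.0003, 0.0002]
```

The jar is seated: TCP z is 0.1104 and the floor reaction is +5 N. Start unscrewing anticlockwise (tool −z).

step_arm([
  [[0,0,0],[0,0,-0.03],45],
  [[0,0,0],[0,0,-0.07],45],
  [[0,0,-0.0005],[0,0,-0.11],45],
  [[0,0,-0.001],[0,0,-0.15],45],
  [[0,0,-0.001],[0,0,-0.15],45],
])

```text
time_s: 11.6
tcp_pos: [0.5449, 0.161, 0.111]
ee_rot: [1.0, 0.022, 0.002, -0.002]
ft_force: [-0.0, 1.9, 1.0]
width: 0.629
```

```bash
python3 - <<'E'
from edge import *
to((.542,.1625,.1105),55.5);print(r.sense()["moment"])
im=r.snapshot("side")
cv2.imwrite("pics/s10.png",cv2.resize(im[185:240,210:265,::-1],(600,600),interpolation=cv2.INTER_CUBIC))
E
```

```text
t 11.6 tcp [0.5449 0.161  0.111 ] yaw 2.51 tilt [0.0034 0.0036] F [-0.   1.9  1. ] w 0.629 q [ 0.08  0.48 -0.57  1.88  0.33  0.87 -0.62]
shift [-0.0029, -0.0016, 0.0005] turn [-0.0005, -0.0015, -0.2944]
[ 0.25013847 -0.23351595  0.06321821]
```

View pics/s10.png

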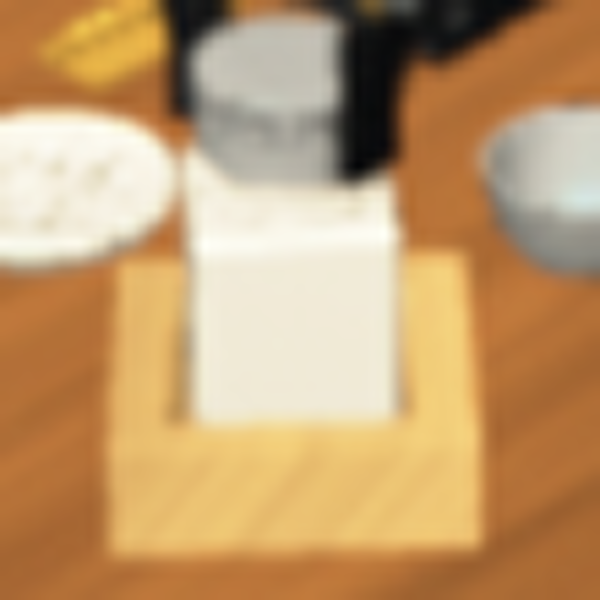

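The jar took up its play (about 4° anticlockwise) and is now braced. Continuing.

step_arm([
  [[0,0,-0.0002],[0,0,-0.04],45],
  [[0,0,-0.0005],[0,0,-0.08],45],
  [[0,0,-0.0007],[0,0,-0.12],45],
  [[0,0,-0.001],[0,0,-0.16],45],
  [[0,0,-0.001],[0,0,-0.16],45],
])

```text
time_s: 12.15
tcp_pos: [0.5446, 0.1613, 0.1121]
ee_rot: [0.963, 0.269, 0.002, -0.001]
ft_force: [-0.7, 2.0, 2.3]
width: 0.631
```

```bash
python3 - <<'E'
from edge import *
to((.542,.1625,.1105),55.5);print(r.sense()["moment"])
im=r.snapshot("side")
cv2.imwrite("pics/s11.png",cv2.resize(im[185:240,210:265,::-1],(600,600),interpolation=cv2.INTER_CUBIC))
E
```

```text
t 12.15 tcp [0.5446 0.1613 0.1121] yaw 31.21 tilt [0.0029 0.0035] F [-0.7  2.   2.3] w 0.631 q [ 0.16  0.51 -0.69  1.87  0.41  0.9  -0.18]
shift [-0.0016, -0.0024, 0.0016] turn [-0.0002, -0.0014, -0.1349]
[ 0.48100155 -0.23024958  0.01270926]
```

View pics/s11.png

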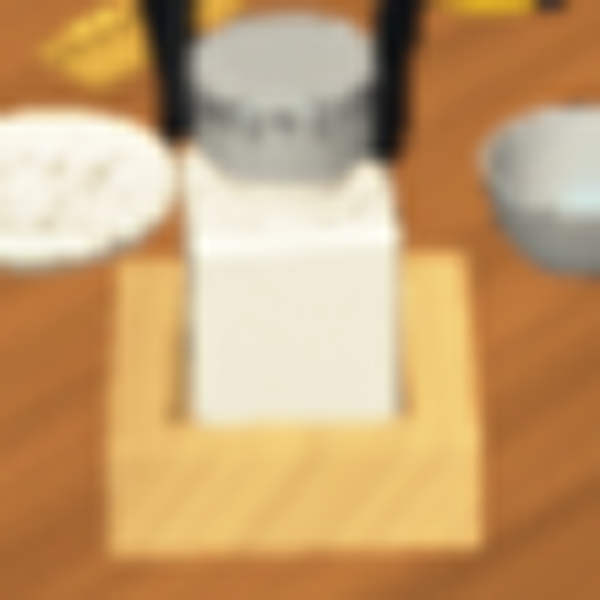

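step_arm([
  [[0,0,-0.0003],[0,0,-0.03],45],
  [[0,0,-0.0005],[0,0,-0.06],45],
  [[0,0,-0.0007],[0,0,-0.09],45],
  [[0,0,-0.0007],[0,0,-0.12],45],
  [[0,0,-0.0007],[0,0,-0.12],45],
])

```text
time_s: 12.7
tcp_pos: [0.5444, 0.1605, 0.1127]
ee_rot: [0.896, 0.444, 0.001, -0.0]
ft_force: [-1.1, 1.0, 5.0]
width: 0.632
```

```bash
python3 - <<'E'
from edge import *
to((.542,.1625,.1105),55.5);print(r.sense()["moment"])
im=r.snapshot("side")
cv2.imwrite("pics/s12.png",cv2.resize(im[185:240,210:265,::-1],(600,600),interpolation=cv2.INTER_CUBIC))
E
```

```text
t 12.7 tcp [0.5444 0.1605 0.1127] yaw 52.77 tilt [0.0022 0.0019] F [-1.1  1.   5. ] w 0.632 q [ 0.23  0.54 -0.78  1.87  0.47  0.92  0.14]
shift [0.0001, -0.0031, 0.0022] turn [0.0002, -0.0009, -0.0152]
[0.16509203 0.02793026 0.05431181]
```

View pics/s12.png

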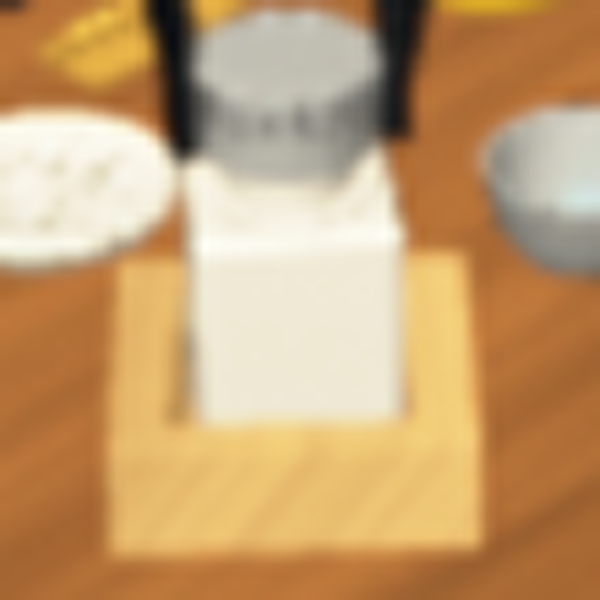

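step_arm([
  [[0,0,-0.001],[0,0,0],45],
  [[0,0,-0.002],[0,0,0],45],
  [[0,0,-0.003],[0,0,0],45],
  [[0,0,-0.003],[0,0,0],45],
])

```text
time_s: 13.15
tcp_pos: [0.5436, 0.1601, 0.1149]
ee_rot: [0.895, 0.445, 0.0, -0.0]
ft_force: [0.8, 0.6, -1.1]
width: 0.633
```

```bash
python3 - <<'E'
from edge import *
to((.5444,.1605,.1327),52.7);print(r.sense()["moment"])
im=r.snapshot("side");to((.5444,.1605,.1327),52.7)
cv2.imwrite("pics/s13.png",cv2.resize(im[185:240,210:265,::-1],(600,600),interpolation=cv2.INTER_CUBIC))
E
```

```text
t 13.15 tcp [0.5436 0.1601 0.1149] yaw 52.88 tilt [0.0004 0.0012] F [ 0.8  0.6 -1.1] w 0.633 q [ 0.23  0.54 -0.79  1.87  0.47  0.93  0.15]
shift [0.0008, 0.0004, -0.0178] turn [-0.0001, -0.0004, 0.001]
[ 0.15643906 -0.09029596 -0.01215405]
t 13.2 tcp [0.5436 0.16   0.1149] yaw 52.88 tilt [0.0005 0.0012] F [-0.8 -0.6 -1.2] w 0.628 q [ 0.23  0.54 -0.79  1.87  0.47  0.93  0.15]
shift [0.0008, 0.0003, -0.0178] turn [-0.0001, -0.0004, 0.001]
```

View pics/s13.png

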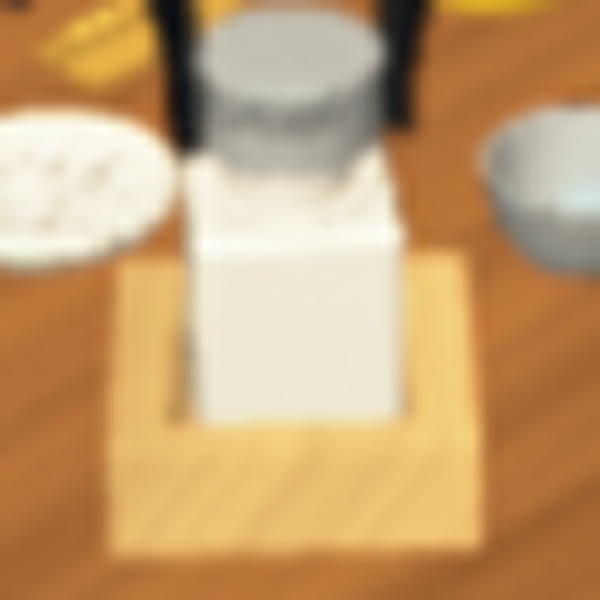

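The reading is −1.1 N, about the lid's weight alone, and the jar hasn't moved, so the threads are free. Lifting straight up.

step_arm([
  [[0,0,-0.003],[0,0,0],45],
  [[0,0,-0.009],[0,0,0],45],
  [[0,0,-0.017],[0,0,0],45],
  [[0,0,-0.025],[0,0,0],45],
  [[0,0,-0.03],[0,0,0],45],
])

```text
time_s: 13.7
tcp_pos: [0.5443, 0.1604, 0.1464]
ee_rot: [0.895, 0.445, 0.002, -0.0]
ft_force: [-0.1, -0.1, -0.8]
width: 0.633
```

step_arm([
  [[0,0,0],[0,0,0],45],
  [[0,0,0],[0,0,0],45],
  [[0,0,0],[0,0,0],45],
  [[0,0,0],[0,0,0],45],
  [[0,0,0],[0,0,0],45],
])

```text
time_s: 14.2
tcp_pos: [0.5437, 0.1602, 0.1448]
ee_rot: [0.895, 0.446, 0.001, -0.001]
ft_force: [0.0, 0.5, -0.8]
width: 0.624
```

```bash
python3 - <<'E'
from edge import *
to((.5444,.1605,.1455),52.7)
im=r.snapshot("side");t=r.snapshot("top");to((.5444,.1605,.1455),52.7);print(np.abs(r.sense()["qvel"]).max())
cv2.imwrite("pics/s14.png",cv2.resize(im[175:240,205:270,::-1],(600,600),interpolation=cv2.INTER_CUBIC))
cv2.imwrite("pics/s15.png",cv2.resize(np.vstack([im,t])[:,:,::-1],None,fx=.78,fy=.78))
s=r.sense()["tcp_pos"];print("lid z over jar",s[2]+.0195-.010)
E
```

```text
t 14.2 tcp [0.5437 0.1602 0.1448] yaw 52.92 tilt [0.0005 0.0017] F [ 0.   0.5 -0.8] w 0.624 q [ 0.25  0.5  -0.81  1.84  0.43  0.98  0.18]
shift [0.0006, 0.0004, -0.0007] turn [-0.0002, -0.0005, 0.0012]
t 14.3 tcp [0.5437 0.1603 0.1449] yaw 52.92 tilt [0.0006 0.0017] F [ 0.9  0.4 -0.7] w 0.634 q [ 0.25  0.5  -0.81  1.84  0.43  0.98  0.18]
shift [0.0006, 0.0004, -0.0006] turn [-0.0002, -0.0006, 0.0012]
0.0037201268553944946
lid z over jar 0.15440594742005878
```

View pics/s14.png

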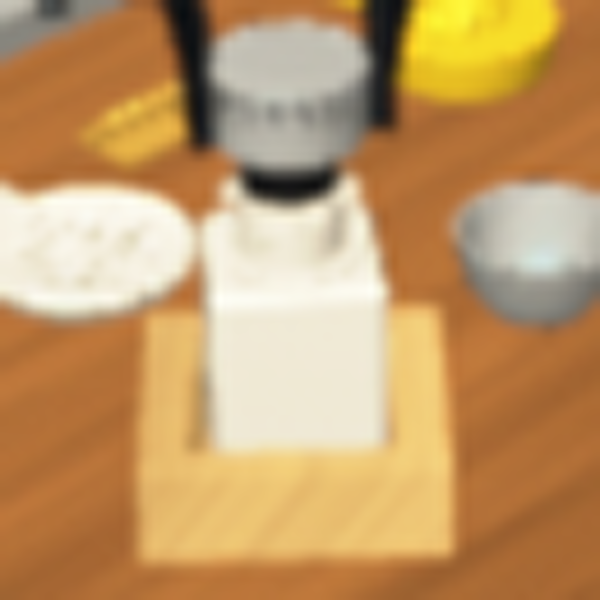

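View pics/s15.png

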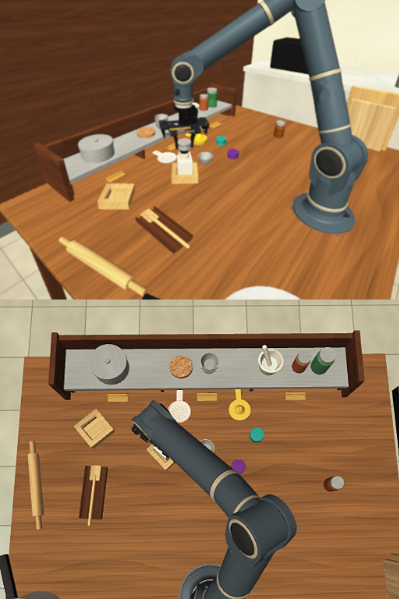

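The lid at (290,95) is level above the open neck at (290,210). The jar stands in the block and the bystanders look untouched. Handing in.

```bash
python3 -c "
from cell import r
print(r.finish_job());print(r.sense()['time_s'],r.sense()['width'])"
```

```text
the job is handed in; nothing more can be done
None
the job is handed in; nothing more can be done
```

I set the closed jar down into the recess of the nearest block, unscrewed the lid and handed the job in with the lid held about 35 mm above its closed height. The hand-in gave no verdict. The clock read 14.3 s of the 50 s allowed at the last check before it.

- **Placing:** I gripped the jar by its lid and lined it up over the recess with the side camera. On the way down it brushed a recess wall at about 2 N, so I shifted it a little. It came to rest on the floor with a net push of about 5 N on the tool.
- **Unscrewing:** I turned the hand 77° anticlockwise. The jar first took up its few degrees of play and then held. On the first few millimetres of lift the force was only about 1 N, roughly the lid's own weight, and the jar did not move, so the threads had let go.
- **Last checks:**
  - The lid was level to within 0.002 rad, centred over the neck, steady and still gripped.
  - The centre of its grip disc was about 154 mm above the jar's underside.
  - The jar stood upright in the block, and the bystanders looked unmoved, though I judged them by eye only.
- **Disagreement:** The two cameras differed by about 5 mm on the block's position. I went by the side view, which showed the jar and the block together, and the fit confirmed it.
- **Not measured:** I did not measure the lid's angle relative to the jar. It follows from the hand's turn less the jar's play, about 72°.

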